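# Put the mould scrapers back in their own slots

### The job

The short scraper has been put in the long scraper's storage block by mistake, and the long scraper is still in the drip tray. Put both away: each standing blade down and fully home in the block whose slot is cut to its own length. Leave the balance weight and the lying spatula that stand among them where they are.

Things in the scene. Friction and masses are not known exactly. Their poses are not given: they have to be found in the camera images.
- scraper_long: flat scraper for striking off moulds, standing on its lower edge: a steel blade 150 mm long (its x), 4 mm thick (y), 66 mm high, with a wooden grip along its top edge, 130 mm long, 22 mm thick, from 59 to 91 mm above the blade's lower edge. Origin: middle of the blade's lower edge; z up to the grip. Symmetric under a half turn about z. Starts upright in the drip tray, between four steel guides.
- scraper_short: flat scraper for striking off moulds, standing on its lower edge: a steel blade 110 mm long (its x), 4 mm thick (y), 66 mm high, with a wooden grip along its top edge, 90 mm long, 22 mm thick, from 59 to 91 mm above the blade's lower edge. Origin: middle of the blade's lower edge; z up to the grip. Symmetric under a half turn about z. Starts in the long slot.
- slot_long (a point): middle of the FLOOR of the long slot, in a fixed white block 200 mm long (x), 62 mm wide (y), 55 mm high. The slot runs along x, is 156 mm long and 7.5 mm wide, open at the top, 43 mm deep: its floor is 12 mm above the bench, its mouth (with a 2 mm chamfer) 43 mm above this point. x along the slot, z up.
- slot_short (a point): middle of the FLOOR of the short slot, in a fixed white block 156 mm long (x), 62 mm wide (y), 55 mm high. The slot runs along x, is 116 mm long and 7.5 mm wide, open at the top, 43 mm deep: its floor is 12 mm above the bench, its mouth (with a 2 mm chamfer) 43 mm above this point. x along the slot, z up.
- drip_tray: fixed white enamel tray 200 mm long (x), 90 mm wide (y), rim 16 mm high, its floor 4 mm above the bench. Two pairs of steel guides, 45 mm either side of its middle along x, 34 mm high above the bench, hold a blade on edge along x in a 7 mm gap. Origin: centre of its underside.
- weight: loose steel balance weight with a knob, 36 mm across, 58 mm high, standing between the task's things; origin at its foot; leave it alone
- spatula: loose small spatula 160 mm long lying flat between the task's things; leave it alone

How it is judged:
At the end, for the whole second after the job is handed in: The short scraper stands blade down in the short slot, the long one in the long slot: each lower edge on the slot floor (within 3 mm), its middle within 10 mm of the slot's middle, along the slot within 4 degrees, upright within 6 degrees, at rest. Weight and lying spatula not moved over 30 mm (z of scraper_short in the frame of slot_short between -0.003 and 0.003 m and horizontal distance between scraper_short and slot_short below 0.01 m and angle between the x axis of scraper_short and the x axis of slot_short, either way round below 0.08 rad and angle between each of scraper_short, scraper_long's own z axis and vertical below 0.12 rad and linear speed of each of scraper_short, scraper_long below 0.02 m/s and z of scraper_long in the frame of slot_long between -0.003 and 0.003 m and horizontal distance between scraper_long and slot_long below 0.01 m and angle between the x axis of scraper_long and the x axis of slot_long, either way round below 0.08 rad and distance of each of weight, spatula from where it was at the start of the episode below 0.03 m); the robot touches nothing.
It fails at once if the weight is moved more than 30 mm (distance of weight from where it was at the start of the episode above 0.03 m).
It fails at once if the lying spatula is moved more than 30 mm (distance of spatula from where it was at the start of the episode above 0.03 m).
It also fails if it takes over 72 s, if anything falls off the work surface, if the arm or the gripper's body presses on something with over 40 N, if the wrist force passes 120 N, or if a joint passes its speed limit or range.

### The arm

A 6-joint arm with a two-finger parallel gripper is mounted at the origin on the work surface. World frame = base frame: x ahead of the robot, y to its left, z up, the work surface at z = 0. Lengths are in m, angles in rad, forces in N, time in s.
With the tool pointing down it reaches from about 0.35 to 0.875 m from the base axis. Payload 4.2 kg.
Tool frame: the origin (TCP) lies at the very end of the fingers, on their centre line; the grasp point (between the pads) lies grip_point_offset behind it (grip_point_offset is the distance from the TCP to the grasp point, in m); z points along the fingers, x is the direction in which the jaws open and shut, and the axes are right-handed (so a half turn about z gives the same grasp; the last joint's range is limited). The gripper opens to 87 mm and grips with 3 to 60 N. Pads are 19 mm wide; open, the fingers measure 117 mm over their backs; the gripper's body (75 mm by 190 mm) begins 51 mm behind the grasp point.
Start: joints at [-0.961, 0.385, 0.008, 0, -1.194, -0.259], TCP at [0.215, -0.587, 0.223] pointing down, gripper open.
Joint ranges: [-3.14, 3.14], [-1.21, 2.06], [-1.07, 1.41], [-3.16, 2.05], [-2.99, -0.16], [-3.1, 3.1]. Speed limits (rad/s): [2.79, 2.79, 3.14, 3.14, 3.14, 3.14].

### API

Orientations are given as a unit quaternion [w, x, y, z].
In Python, from cell import * gives the robot as it stands. The module is installed in compiled form; this text tells all that it offers.
- The arm moves only by the tool servo_tool, never from a script. Its argument "plan" is a list of rows, each a list of 3 entries, a list of its own where there are three numbers: the opening, from 0 (shut) to 1 (fully open), then the shift along the tool's x, y, z in units of 50 mm (1.0 is 50 mm), then the turn about the tool's z in units of 5 degrees (1.0 is 5 degrees). A call has exactly 8 rows; each row shifts and turns the commanded pose from where the row before left it, along the tool's axes as they then stand; what a row does not reach is not made up. A row lasts 1/8 s, in which the tool goes at most 62.5 mm and 10.7 degrees, less where a joint would pass 70% of its speed; a pose out of reach is approached as far as the arm can. A call is refused whole if a number of a shift passes 1 or a number of a turn 1, either way. A call with a gripper value outside its range is refused whole. The fingers move at their own pace and stop on an object; "force" is the grip in N (left out, the last holds). Time passes only in rows, so rows that do not move let the fingers close, or fill a call up. It gives the time, the measured TCP pose, the force and the opening at its end, in the units of the state.
- observe(): the state, without advancing time (a new reading comes with each control period).
- camera(name): name is "scene" or "side" or "wrist"; returns a dict with "image" (480x640x3 uint8, blue, green, red), "depth" (480x640 float32, m along the optical axis (not along the pixel's ray), 0 where there is no reading), "fovy" (degrees; the focal length in pixels is half the picture's height over the tangent of half this angle, whatever the lens; pixels are square), "cx", "cy" (the principal point, pixels), "world_to_cam" (4x4, takes a point from world to camera coordinates). Camera axes: x right, y down, z forward; pixel columns grow to the right and rows downward; lengths in m; the calibration is good to about 2 mm. The wrist camera is an equidistant fisheye: a pixel r from the principal point sees the ray r / f radians off the axis. A picture is of the moment at which its call begins.
- hand_in(): hands the job in, once; it reports no verdict.
The state is a dict: "time_s": time; "joint_positions": joint angles; "joint_velocities": joint speeds; "joint_efforts": joint torques, N m; "tool_pos": TCP position; "ee_rot": TCP orientation; "force": force on the tool from outside, world axes, zero at the start; "torque": the same for the moment, N m; "opening": finger opening in m.
Only numpy, scipy, OpenCV 4.12 (cv2) and the standard library are available. Lean on these libraries where they do the work, as an engineer would, in place of code of your own. Each camera call takes 0.05 s, during which the arm holds its last target. There are 200 camera calls.

## Working session

There is one attempt and no reset: what is moved stays moved. The work goes in short steps, Python scripts to look and compute and a tool call to move; the robot and the scene stay as the last step left them, time stands still between calls to the robot, and variables do not carry over. Pictures are saved under pics/ and viewed, about 8 in all and at most 12, crops included, and the job is handed in when it is done.

Besides the shell and the picture viewer there is one more tool, called after "Call:" as name(argument=value, ...), one argument or row to a line, values as JSON. servo_tool: Moves the arm, as the interface text tells. Its arguments: {"type":"object","properties":{"plan":{"type":"array"},"force":{"type":"number"}},"required":["plan"]}

```bash
mkdir -p pics; cat > h.py <<'E'
from cell import *
import numpy as np, cv2
def cam(n):
    c=camera(n); c["f"]=240/np.tan(np.radians(c["fovy"])/2); return c
def pts(c):
    "world points of every pixel from depth (pinhole cams)"
    v,u=np.mgrid[0:480,0:640]; d=c["depth"].astype(float)
    P=np.stack([(u-c["cx"])/c["f"]*d,(v-c["cy"])/c["f"]*d,d],-1)
    T=np.linalg.inv(c["world_to_cam"]); W=P@T[:3,:3].T+T[:3,3]; W[d==0]=np.nan; return W
E
python3 - <<'E'
from h import *
o=observe();print({k:np.round(v,3).tolist() if k!='x' else v for k,v in o.items()})
for n in("scene","side"):
    c=cam(n); cv2.imwrite(f"pics/{n}0.png",c["image"]); np.savez(f"{n}0.npz",**c)
    T=np.linalg.inv(c["world_to_cam"]);print(n,c["f"],T[:3,3].round(3),T[:3,2].round(3),(c["depth"]>0).mean())
try:
    import cell;print([x for x in dir(cell) if not x.startswith('_')], getattr(cell,'grip_point_offset',None))
except Exception as e:print(e)
E
```

```text
{'time_s': 0.0, 'joint_positions': [-0.961, 0.386, 0.007, -0.001, -1.194, -0.259], 'joint_velocities': [0.001, -0.001, 0.001, -0.0, -0.0, 0.001], 'joint_efforts': [0.001, -39.066, 18.741, 4.22, 0.011, -0.0], 'tool_pos': [0.215, -0.586, 0.221], 'ee_rot': [-0.001, 0.573, 0.82, 0.001], 'force': [-0.928, 0.013, 0.152], 'torque': [-0.019, -0.05, -0.042], 'opening': 0.087}
scene 467.25683904837337 [0.962 0.229 0.508] [-0.639 -0.322 -0.699] 0.9960286458333333
side 602.7751309362932 [0.338 0.847 0.518] [ 0.212 -0.851 -0.48 ] 0.9961165364583333
['MotionError', 'camera', 'grip_point_offset', 'hand_in', 'observe'] 0.0187
```

View pics/scene0.png

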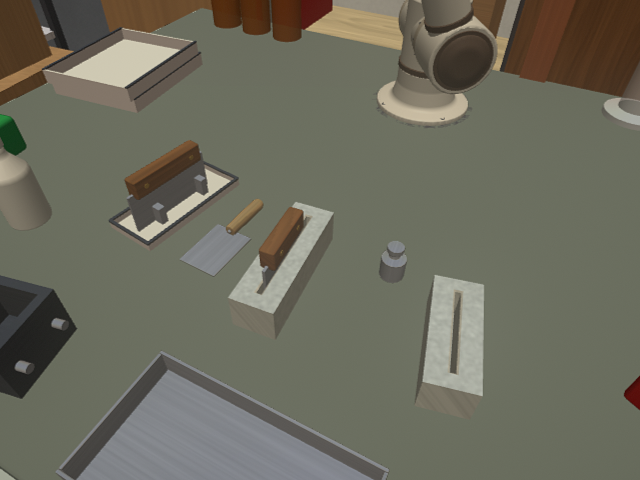

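View pics/side0.png

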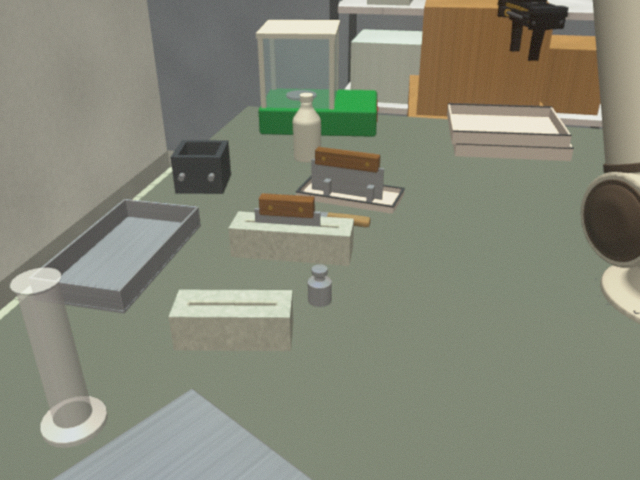

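The scene view shows the tray with the long scraper around (175,190). The long block with the short scraper is around (285,260), and the empty short block is around (455,335). The weight is at (393,262) and the spatula at (225,240). Next I measure the top faces by depth.

```bash
cat >> h.py <<'E'
def rect(P,name=""):
    "min-area rectangle in xy: centre, yaw of long side, sizes"
    (c,s,a)=cv2.minAreaRect((P[:,:2]*1000).astype(np.float32)); 
    if s[0]<s[1]: a+=90; s=s[::-1]
    a=(a+90)%180-90
    print(name,"n",len(P),"c",np.round(c,1),"yaw",round(a,2),"size",np.round(s,1),"z",np.round(np.nanmedian(P[:,2])*1000,1)); return np.array(c)/1000,a
def sel(W,box,zl,zh,extra=None):
    "largest component of pixels in image box with height in range"
    m=np.zeros(W.shape[:2],bool); x0,y0,x1,y1=box; m[y0:y1,x0:x1]=1
    m&=(W[...,2]>zl)&(W[...,2]<zh)
    if extra is not None: m&=extra
    n,l,s,_=cv2.connectedComponentsWithStats(m.astype(np.uint8),connectivity=4)
    return l==1+np.argmax(s[1:,4])
def brown(c):
    h=cv2.cvtColor(c["image"],cv2.COLOR_BGR2HSV); return (h[...,0]<20)&(h[...,1]>100)
E
python3 - <<'E'
from h import *
B={"scene":dict(longblk=(225,195,345,335),shortblk=(410,270,495,420),shortgrip=(250,200,310,275),longgrip=(115,135,210,200)),
"side":dict(longblk=(220,190,365,265),shortblk=(160,280,300,355),shortgrip=(250,190,325,225),longgrip=(305,145,390,175))}
for n in B:
    c=dict(np.load(n+"0.npz")); W=pts(c); br=brown(c)
    for k,b in B[n].items():
        if "blk" in k:
            m=sel(W,b,.050,.060,~br); P=W[m]; cc,a=rect(P,n+" "+k)
            # slot: non-top pixels inside block outline
            d=P; R=np.array([np.cos(np.radians(a)),np.sin(np.radians(a))]); N=np.array([-R[1],R[0]])
            q=(W[...,:2]-cc); u=q@R; v=q@N
            hole=(np.abs(u)<.09)&(np.abs(v)<.02)&(W[...,2]<.048)&(W[...,2]>.005); x0,y0,x1,y1=b
            M=np.zeros_like(hole);M[y0:y1,x0:x1]=1; hole&=M
            # cast hole pixels onto top plane z=.055
            vv,uu=np.nonzero(hole)
            T=np.linalg.inv(c["world_to_cam"]);r=np.stack([(uu-c["cx"])/c["f"],(vv-c["cy"])/c["f"],np.ones(len(uu))],-1)@T[:3,:3].T
            H=T[:3,3]+r*((.055-T[2,3])/r[:,2])[:,None]
            if len(H)>10: rect(H,"   hole on top plane")
        else:
            m=sel(W,b,.07,.12,br); zt=np.percentile(W[m][:,2],97); rect(W[m],n+" "+k+" all")
            rect(W[sel(W,b,zt-.006,zt+.006,br)],"   top ztop=%.4f"%zt)
    if n=="scene":
        rect(W[sel(W,(370,235,412,285),.01,.1)],"weight"); rect(W[sel(W,(175,195,268,275),.002,.03)],"spat")
        rect(W[sel(W,(100,150,245,245),.008,.02)],"tray rim")
    bench=W[300:460,330:400] if n=="scene" else W[380:420,300:500]; print("bench z",np.nanmedian(bench[...,2]))
E
```

```text
scene longblk n 3646 c [589.4  -4.7] yaw 4.7 size [202.6  63.6] z 54.6
   hole on top plane n 67 c [593.3  -2.4] yaw 4.45 size [149.5   5.7] z 55.0
scene shortblk n 5749 c [604.7 233.1] yaw 12.54 size [158.2  62.5] z 54.6
   hole on top plane n 1227 c [631.5 244.2] yaw 4.46 size [159.4  40. ] z 55.0
scene shortgrip all n 1233 c [597.5  -3.6] yaw 4.56 size [91.1 22.6] z 102.0
   top ztop=0.1039 n 873 c [597.5  -3.8] yaw 4.78 size [91.1 22.1] z 102.5
scene longgrip all n 1721 c [ 544.3 -244.6] yaw -7.55 size [130.5  25.1] z 90.1
   top ztop=0.0956 n 881 c [ 544.3 -244.6] yaw -7.77 size [130.4  25. ] z 94.4
weight n 784 c [515.  125.2] yaw -74.84 size [35.4 30.1] z 35.1
spat n 1978 c [ 555.7 -125.2] yaw -2.61 size [162.4  66.3] z 3.3
tray rim n 1076 c [ 535.8 -240.8] yaw -9.66 size [205.5  94.6] z 14.8
bench z -0.00022375329669183097
side longblk n 2010 c [588.9  -3.9] yaw 4.37 size [200.4  68.3] z 55.5
side shortblk n 3532 c [604.7 234.1] yaw 12.39 size [156.7  67.3] z 55.4
   hole on top plane n 67 c [520.2 253.3] yaw -53.58 size [85.7 27.5] z 55.0
side shortgrip all n 1122 c [ 5.955e+02 -5.000e-01] yaw 4.16 size [89.3 24.3] z 93.2
   top ztop=0.1045 n 403 c [595.3  -0.8] yaw 4.57 size [88.  23.7] z 103.0
side longgrip all n 974 c [ 543.1 -241.5] yaw -7.7 size [130.4  24.9] z 86.1
   top ztop=0.0968 n 352 c [ 542.6 -242.3] yaw -8.26 size [129.   23.8] z 95.0
bench z 0.0006415341476279091
```

```bash
cat >> h.py <<'E'
from scipy.spatial.transform import Rotation as Ro
def pose():
    o=observe(); w,x,y,z=o["ee_rot"]; R=Ro.from_quat([x,y,z,w]).as_matrix(); return np.array(o["tool_pos"]),R,o
def goto(x,y,z,yaw):
    "turn (units), then shift (units, tool axes after turn), for tool y along yaw (deg, mod 180)"
    p,R,o=pose(); a=np.degrees(np.arctan2(R[1,1],R[0,1])); t=(a-yaw+90)%180-90   # + about tool z = - about world z
    c,s=np.cos(np.radians(a-t)),np.sin(np.radians(a-t)); Y=np.array([c,s,0]);X=np.array([-s,c,0]);d=np.array([x,y,z])-p
    print("pos",p.round(4),"yaw",a.round(2),"tilt",np.degrees(np.arccos(-R[2,2])).round(2),"turn",(t/5).round(3),"shift",(np.array([d@X,d@Y,-d[2]])/.05).round(3),
      "F",np.round(o["force"],1),"T",np.round(o["torque"],2),"op",round(o["opening"],4),"t",round(o["time_s"],2))
E
python3 -c "
from h import *
goto(.5965,-.003,.15,4.7)"
```

```text
pos [ 0.2146 -0.5864  0.2216] yaw 20.09 tilt 0.11 turn 3.078 shift [11.004  8.568  1.431] F [-1.1 -0.5 -0.4] T [ 0.01 -0.01  0.01] op 0.087 t 0.1
```

Call:
servo_tool(
  plan=[
    [1, [0, 0, 0], 0.8],
    [1, [0, 0, 0], 0.8],
    [1, [0, 0, 0], 0.8],
    [1, [0, 0, 0], 0.68],
    [1, [0.8, 0.62, 0], 0],
    [1, [0.8, 0.62, 0], 0],
    [1, [0.8, 0.62, 0], 0],
    [1, [0.8, 0.62, 0], 0],
  ],
  force=40,
)

```text
time_s: 1.1
tool_pos: [0.3257, -0.4157, 0.2222]
ee_rot: [-0.0, 0.678, 0.735, 0.0]
force: [1.4, -1.4, 0.0]
opening: 0.0871
```

Call:
servo_tool(
  plan=[
    [1, [0.8, 0.62, 0], 0],
    [1, [0.8, 0.62, 0], 0],
    [1, [0.8, 0.62, 0], 0],
    [1, [0.8, 0.62, 0], 0],
    [1, [0.8, 0.62, 0], 0],
    [1, [0.8, 0.62, 0], 0],
    [1, [0.8, 0.62, 0], 0],
    [1, [0, 0, 0], 0],
  ],
)

```text
time_s: 2.1
tool_pos: [0.5199, -0.1179, 0.2218]
ee_rot: [-0.0, 0.676, 0.737, -0.0]
force: [-0.1, -0.3, -0.4]
opening: 0.087
```

```bash
python3 -c "
from h import *
goto(.5965,-.003,.15,4.7)"
```

```text
pos [ 0.5199 -0.1179  0.2218] yaw 4.94 tilt 0.04 turn 0.047 shift [2.165 1.715 1.437] F [-0.1 -0.3 -0.4] T [-0.    0.07  0.01] op 0.087 t 2.1
```

Call:
servo_tool(
  plan=[
    [1, [0.72, 0.57, 0], 0.05],
    [1, [0.72, 0.57, 0], 0],
    [1, [0.72, 0.57, 0], 0],
    [1, [0, 0, 0.5], 0],
    [1, [0, 0, 0.5], 0],
    [1, [0, 0, 0.44], 0],
    [1, [0, 0, 0], 0],
    [1, [0, 0, 0], 0],
  ],
)

```text
time_s: 3.1
tool_pos: [0.5957, -0.0065, 0.1514]
ee_rot: [0.0, 0.679, 0.734, 0.0]
force: [0.4, 0.1, -0.4]
opening: 0.0871
```

```bash
python3 - <<'E'
from h import *
c=cam("wrist"); cv2.imwrite("pics/w1.png",c["image"]); print(c["f"])
goto(.5965,-.003,.068,4.7)
E
```

```text
371.64829954431775
pos [ 0.596  -0.0063  0.1518] yaw 4.44 tilt 0.11 turn -0.053 shift [0.065 0.016 1.675] F [-0.2 -0.5 -0.6] T [-0.01  0.01  0.02] op 0.087 t 3.15
```

View pics/w1.png

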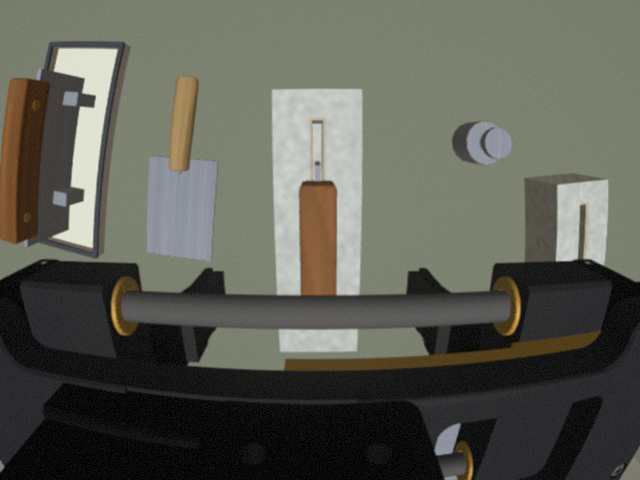

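The wrist view shows the short grip at columns 300–337, centred between the fingers at about 205 and 430. I descend and grip.

Call:
servo_tool(
  plan=[
    [1, [0.05, 0.02, 0.4], -0.05],
    [1, [0, 0, 0.45], 0],
    [1, [0, 0, 0.42], 0],
    [1, [0, 0, 0.38], 0],
    [1, [0, 0, 0], 0],
    [0, [0, 0, 0], 0],
    [0, [0, 0, 0], 0],
    [0, [0, 0, 0], 0],
  ],
  force=40,
)

```text
time_s: 4.15
tool_pos: [0.5965, -0.0034, 0.0689]
ee_rot: [0.0, 0.677, 0.736, 0.001]
force: [-0.5, -0.5, 0.1]
opening: 0.0649
```

Call:
servo_tool(
  plan=[
    [0, [0, 0, 0], 0],
    [0, [0, 0, 0], 0],
    [0, [0, 0, 0], 0],
    [0, [0, 0, 0], 0],
    [0, [0, 0, 0], 0],
    [0, [0, 0, 0], 0],
    [0, [0, 0, 0], 0],
    [0, [0, 0, 0], 0],
  ],
)

```text
time_s: 5.15
tool_pos: [0.5961, -0.0035, 0.068]
ee_rot: [-0.0, 0.678, 0.735, -0.0]
force: [0.1, -1.1, -0.2]
opening: 0.0217
```

```bash
python3 -c "
from h import *
goto(.5965,-.003,.068,4.7)"
```

```text
pos [ 0.5961 -0.0035  0.068 ] yaw 4.7 tilt 0.0 turn -0.0 shift [0.009 0.009 0.   ] F [ 0.1 -1.1 -0.2] T [-0.04 -0.08 -0.02] op 0.0217 t 5.15
```

Call:
servo_tool(
  plan=[
    [0, [0, 0, -0.15], 0],
    [0, [0, 0, -0.25], 0],
    [0, [0, 0, -0.25], 0],
    [0, [0, 0, -0.25], 0],
    [0, [0, 0, -0.25], 0],
    [0, [0, 0, -0.25], 0],
    [0, [0, 0, -0.2], 0],
    [0, [0, 0, 0], 0],
  ],
)

```text
time_s: 6.15
tool_pos: [0.5967, -0.0033, 0.1491]
ee_rot: [0.001, 0.677, 0.736, 0.001]
force: [0.7, -0.7, -2.3]
opening: 0.0218
```

```bash
python3 - <<'E'
from h import *
goto(.6047,.2336,.148,12.45)
for n in("scene","side"):
    c=cam(n); W=pts(c); br=brown(c); b=(230,100,360,300) if n=="scene" else (220,120,360,225)
    m=sel(W,b,.1,.25,br); zt=np.percentile(W[m][:,2],97); rect(W[sel(W,b,zt-.006,zt+.006,br)],n+" grip top %.4f"%zt)
    cv2.imwrite(f"pics/{n}2.png",c["image"])
E
```

```text
pos [ 0.5967 -0.0033  0.1491] yaw 4.7 tilt 0.12 turn -1.549 shift [4.593 1.179 0.022] F [ 0.7 -0.7 -2.3] T [ 0.01 -0.04 -0.  ] op 0.0218 t 6.15
scene grip top 0.1848 n 635 c [614.2  -0.9] yaw 9.64 size [58.9 23.5] z 183.6
side grip top 0.1851 n 166 c [568.5   1.1] yaw 11.03 size [35.9 28.7] z 183.4
```

Call:
servo_tool(
  plan=[
    [0, [0, 0, 0], -0.55],
    [0, [0, 0, 0], -0.5],
    [0, [0, 0, 0], -0.5],
    [0, [0.5, 0.2, 0], 0],
    [0, [0.7, 0.2, 0], 0],
    [0, [0.7, 0.2, 0], 0],
    [0, [0.7, 0.2, 0], 0],
    [0, [0.7, 0.2, 0], 0],
  ],
)

```text
time_s: 7.25
tool_pos: [0.6089, 0.1694, 0.1471]
ee_rot: [-0.0, 0.626, 0.78, -0.001]
force: [0.7, 0.9, -2.5]
opening: 0.0219
```

Call:
servo_tool(
  plan=[
    [0, [0.7, 0.18, 0], 0],
    [0, [0.4, 0, 0], 0],
    [0, [0.19, 0, 0], 0],
    [0, [0, 0, 0.3], 0],
    [0, [0, 0, 0.16], 0],
    [0, [0, 0, 0], 0],
    [0, [0, 0, 0], 0],
    [0, [0, 0, 0], 0],
  ],
)

```text
time_s: 8.25
tool_pos: [0.6046, 0.2332, 0.1256]
ee_rot: [0.0, 0.626, 0.779, 0.0]
force: [1.0, -0.4, -1.7]
opening: 0.0215
```

```bash
python3 - <<'E'
from h import *
goto(.6047,.2336,.068,12.45)
ims=[]
for n,b in(("scene",(400,180,500,430)),("side",(160,220,310,360))):
    c=cam(n); x0,y0,x1,y1=b; ims.append(cv2.resize(c["image"][y0:y1,x0:x1],None,fx=560/(y1-y0),fy=560/(y1-y0))); np.savez(n+"3.npz",**c)
cv2.imwrite("pics/p3.png",cv2.resize(np.hstack(ims),None,fx=.9,fy=.9)); print(np.hstack(ims).shape)
E
```

```text
pos [0.6046 0.2332 0.1256] yaw 12.43 tilt 0.06 turn -0.004 shift [0.008 0.003 1.151] F [ 1.  -0.4 -1.7] T [ 0.01  0.05 -0.07] op 0.0215 t 8.25
(560, 824, 3)
```

View pics/p3.png

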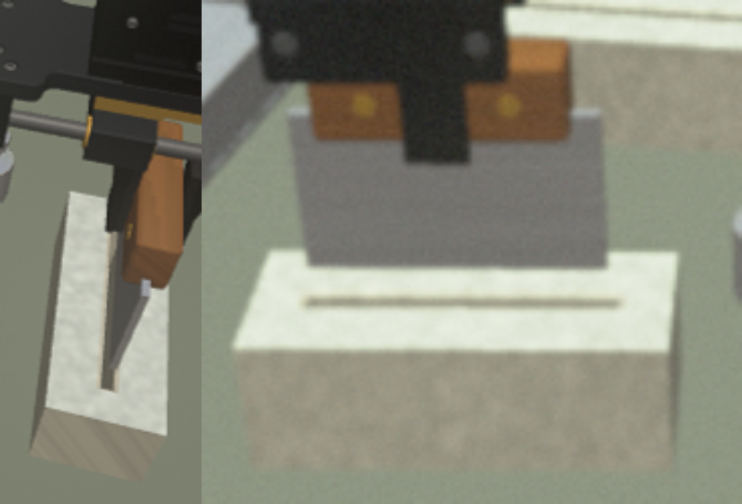

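The blade is level and lined up above the slot in both views. I lower gently and watch the force.

Call:
servo_tool(
  plan=[
    [0, [0, 0, 0.1], 0],
    [0, [0, 0, 0.08], 0],
    [0, [0, 0, 0.08], 0],
    [0, [0, 0, 0.08], 0],
    [0, [0, 0, 0.08], 0],
    [0, [0, 0, 0.08], 0],
    [0, [0, 0, 0], 0],
    [0, [0, 0, 0], 0],
  ],
)

```text
time_s: 9.35
tool_pos: [0.6044, 0.2334, 0.1002]
ee_rot: [0.0, 0.626, 0.78, 0.0]
force: [-1.2, -0.9, -2.6]
opening: 0.0213
```

```bash
python3 -c "
from h import *
goto(.6047,.2336,.068,12.45)"
```

```text
pos [0.6044 0.2334 0.1002] yaw 12.46 tilt 0.02 turn 0.001 shift [0.002 0.007 0.644] F [-1.2 -0.9 -2.6] T [ 0.03 -0.04  0.01] op 0.0213 t 9.35
```

In the slot without contact. Continue to the floor.

Call:
servo_tool(
  plan=[
    [0, [0, 0, 0.1], 0],
    [0, [0, 0, 0.1], 0],
    [0, [0, 0, 0.1], 0],
    [0, [0, 0, 0.1], 0],
    [0, [0, 0, 0.1], 0],
    [0, [0, 0, 0.08], 0],
    [0, [0, 0, 0.04], 0],
    [0, [0, 0, 0], 0],
  ],
)

```text
time_s: 10.35
tool_pos: [0.6042, 0.2333, 0.0689]
ee_rot: [-0.0, 0.626, 0.78, -0.0]
force: [0.2, 0.0, -2.0]
opening: 0.022
```

```bash
python3 -c "
from h import *
goto(.6047,.2336,.068,12.45)"
```

```text
pos [0.6042 0.2333 0.0689] yaw 12.45 tilt 0.01 turn 0.0 shift [0.003 0.011 0.019] F [ 0.2  0.  -2. ] T [-0.03  0.   -0.01] op 0.022 t 10.35
```

Call:
servo_tool(
  plan=[
    [0, [0, 0, 0.015], 0],
    [0, [0, 0, 0.015], 0],
    [0, [0, 0, 0.01], 0],
    [0, [0, 0, 0], 0],
    [0, [0, 0, 0], 0],
    [0, [0, 0, 0], 0],
    [0, [0, 0, 0], 0],
    [0, [0, 0, 0], 0],
  ],
)

```text
time_s: 11.35
tool_pos: [0.6045, 0.2335, 0.068]
ee_rot: [0.0, 0.626, 0.78, 0.0]
force: [-2.5, -0.3, 5.4]
opening: 0.0214
```

Call:
servo_tool(
  plan=[
    [0.45, [0, 0, 0], 0],
    [0.45, [0, 0, 0], 0],
    [0.45, [0, 0, 0], 0],
    [0.45, [0, 0, 0], 0],
    [1, [0, 0, 0], 0],
    [1, [0, 0, 0], 0],
    [1, [0, 0, 0], 0],
    [1, [0, 0, 0], 0],
  ],
)

```text
time_s: 12.35
tool_pos: [0.6042, 0.2334, 0.0671]
ee_rot: [0.0, 0.626, 0.78, 0.0]
force: [-0.2, 0.0, -0.3]
opening: 0.0714
```

Call:
servo_tool(
  plan=[
    [1, [0, 0, -0.3], 0],
    [1, [0, 0, -0.6], 0],
    [1, [0, 0, -0.7], 0],
    [1, [0, 0, -0.5], 0],
    [1, [-0.8, 0, 0], 0],
    [1, [-0.9, 0, 0], 0],
    [1, [-0.9, 0, 0], 0],
    [1, [-0.9, 0, 0], 0],
  ],
)

```text
time_s: 13.35
tool_pos: [0.6424, 0.0612, 0.1736]
ee_rot: [0.001, 0.626, 0.78, 0.001]
force: [1.0, 1.0, 0.9]
opening: 0.0874
```

```bash
python3 - <<'E'
from h import *
goto(.5437,-.2434,.15,-7.8)
for n,b in(("scene",(415,200,495,420)),("side",(180,240,310,330))):
    c=cam(n); cv2.imwrite(f"pics/{n}4.png",c["image"]); W=pts(c); br=brown(c)
    m=sel(W,b,.07,.2,br); zt=np.percentile(W[m][:,2],97); rect(W[sel(W,b,zt-.006,zt+.006,br)],n+" grip top %.4f"%zt)
E
```

```text
pos [0.6424 0.0612 0.1736] yaw 12.48 tilt 0.11 turn 4.055 shift [-6.303 -1.13   0.471] F [1.  1.  0.9] T [-0.01 -0.09 -0.02] op 0.0874 t 13.35
scene grip top 0.1039 n 1300 c [606.3 231.3] yaw 12.39 size [91.1 20.9] z 102.6
side grip top 0.1044 n 745 c [604.2 234.1] yaw 12.48 size [88.3 22.7] z 103.1
```

View pics/scene4.png

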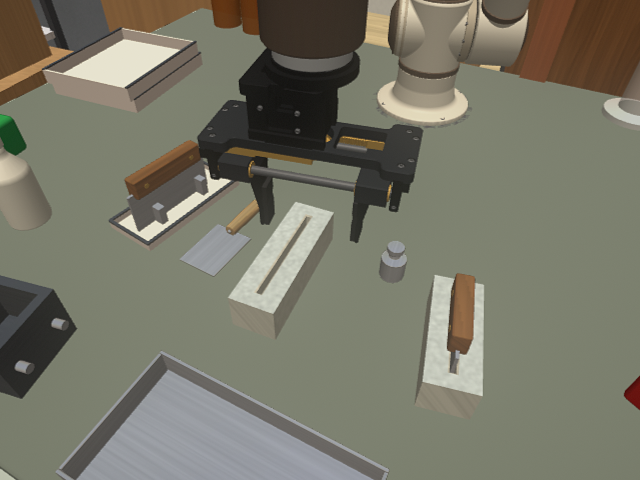

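The short scraper is home in the short block at (460,315), with its grip top at 0.104 m, the same height it had when seated before. Now the long one.

Call:
servo_tool(
  plan=[
    [1, [0, 0, 0], 0.85],
    [1, [0, 0, 0], 0.85],
    [1, [0, 0, 0], 0.85],
    [1, [0, 0, 0], 0.85],
    [1, [0, 0, 0], 0.65],
    [1, [-0.85, -0.15, 0], 0],
    [1, [-0.95, -0.18, 0], 0],
    [1, [-0.95, -0.18, 0], 0],
  ],
)

```text
time_s: 14.45
tool_pos: [0.5979, -0.0706, 0.1732]
ee_rot: [0.0, 0.753, 0.658, 0.001]
force: [1.2, 0.4, 0.1]
opening: 0.0871
```

Call:
servo_tool(
  plan=[
    [1, [-0.9, -0.18, 0], 0],
    [1, [-0.9, -0.18, 0], 0],
    [1, [-0.9, -0.18, 0], 0],
    [1, [-0.85, -0.08, 0], 0],
    [1, [0, 0, 0], 0],
    [1, [0, 0, 0], 0],
    [1, [0, 0, 0], 0],
    [1, [0, 0, 0], 0],
  ],
)

```text
time_s: 15.45
tool_pos: [0.5436, -0.2409, 0.1722]
ee_rot: [0.0, 0.753, 0.658, 0.0]
force: [-0.9, -0.0, -0.7]
opening: 0.087
```

```bash
python3 - <<'E'
from h import *
goto(.5437,-.2434,.061,-7.8)
c=cam("wrist"); cv2.imwrite("pics/w5.png",c["image"])
E
```

```text
pos [ 0.5436 -0.2409  0.1722] yaw -7.71 tilt 0.01 turn 0.018 shift [-0.048  0.008  2.224] F [-0.9 -0.  -0.7] T [-0.02  0.   -0.01] op 0.087 t 15.45
```

View pics/w5.png

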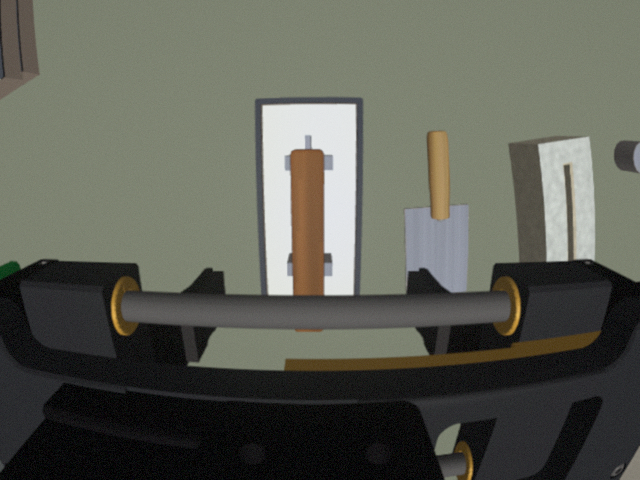

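The long grip is centred at column 308 in the wrist view, and the fingers' midpoint is about 318. Allowing for the bias seen at the first grasp, this agrees with the depth estimate to within about 3 mm. I apply the correction and descend.

Call:
servo_tool(
  plan=[
    [1, [-0.06, 0.01, 0.3], 0],
    [1, [0, 0, 0.5], 0],
    [1, [0, 0, 0.5], 0],
    [1, [0, 0, 0.5], 0],
    [1, [0, 0, 0.42], 0],
    [1, [0, 0, 0], 0],
    [0, [0, 0, 0], 0],
    [0, [0, 0, 0], 0],
  ],
  force=40,
)

```text
time_s: 16.5
tool_pos: [0.544, -0.2451, 0.0621]
ee_rot: [0.001, 0.754, 0.657, 0.001]
force: [0.2, 0.3, 0.9]
opening: 0.0742
```

Call:
servo_tool(
  plan=[
    [0, [0, 0, 0], 0],
    [0, [0, 0, 0], 0],
    [0, [0, 0, 0], 0],
    [0, [0, 0, 0], 0],
    [0, [0, 0, 0], 0],
    [0, [0, 0, 0], 0],
    [0, [0, 0, 0], 0],
    [0, [0, 0, 0], 0],
  ],
)

```text
time_s: 17.5
tool_pos: [0.5433, -0.245, 0.061]
ee_rot: [-0.0, 0.754, 0.657, -0.0]
force: [-0.0, -0.3, 0.6]
opening: 0.0219
```

```bash
python3 - <<'E'
from h import *
goto(.5437,-.2434,.061,-7.8)
E
```

```text
pos [ 0.5433 -0.245   0.061 ] yaw -7.8 tilt 0.0 turn 0.0 shift [0.032 0.004 0.001] F [-0.  -0.3  0.6] T [-0.04 -0.02 -0.01] op 0.0219 t 17.5
```

Gripped. Lift 95 mm.

Call:
servo_tool(
  plan=[
    [0, [0, 0, -0.15], 0],
    [0, [0, 0, -0.25], 0],
    [0, [0, 0, -0.25], 0],
    [0, [0, 0, -0.3], 0],
    [0, [0, 0, -0.3], 0],
    [0, [0, 0, -0.3], 0],
    [0, [0, 0, -0.25], 0],
    [0, [0, 0, -0.1], 0],
  ],
)

```text
time_s: 18.5
tool_pos: [0.5437, -0.245, 0.1572]
ee_rot: [0.001, 0.754, 0.657, 0.001]
force: [0.6, -0.2, -2.4]
opening: 0.0215
```

```bash
python3 - <<'E'
from h import *
goto(.5892,-.0043,.13,4.6)
E
```

```text
pos [ 0.5437 -0.245   0.1572] yaw -7.8 tilt 0.09 turn -2.48 shift [4.726 1.293 0.545] F [ 0.6 -0.2 -2.4] T [-0.03  0.01 -0.  ] op 0.0215 t 18.5
```

Call:
servo_tool(
  plan=[
    [0, [0, 0, 0], -0.65],
    [0, [0, 0, 0], -0.65],
    [0, [0, 0, 0], -0.65],
    [0, [0, 0, 0], -0.53],
    [0, [0.6, 0.16, 0], 0],
    [0, [0.7, 0.2, 0], 0],
    [0, [0.7, 0.2, 0], 0],
    [0, [0.7, 0.2, 0], 0],
  ],
)

```text
time_s: 19.5
tool_pos: [0.5702, -0.1062, 0.1557]
ee_rot: [-0.0, 0.678, 0.735, -0.0]
force: [1.0, -0.2, -3.3]
opening: 0.0219
```

Call:
servo_tool(
  plan=[
    [0, [0.7, 0.2, 0], 0],
    [0, [0.7, 0.2, 0], 0],
    [0, [0.4, 0.13, 0], 0],
    [0, [0.22, 0, 0], 0],
    [0, [0, 0, 0.25], 0],
    [0, [0, 0, 0.25], 0],
    [0, [0, 0, 0], 0],
    [0, [0, 0, 0], 0],
  ],
)

```text
time_s: 20.5
tool_pos: [0.5888, -0.0052, 0.131]
ee_rot: [0.0, 0.678, 0.735, -0.0]
force: [0.1, -0.2, -2.7]
opening: 0.0219
```

```bash
python3 - <<'E'
from h import *
goto(.5892,-.0043,.069,4.6)
ims=[]
for n,b in(("scene",(210,130,370,340)),("side",(210,140,380,270))):
    c=cam(n); x0,y0,x1,y1=b; k=400/(x1-x0);im=cv2.resize(c["image"][y0:y1,x0:x1],None,fx=k,fy=k,interpolation=cv2.INTER_CUBIC); ims.append(np.pad(im,((0,560-im.shape[0]),(0,0),(0,0))) if im.shape[0]<560 else im[:560])
cv2.imwrite("pics/p6.png",np.hstack(ims)[:, :800])
E
```

```text
pos [ 0.5888 -0.0052  0.131 ] yaw 4.56 tilt 0.02 turn -0.008 shift [0.018 0.01  1.239] F [ 0.1 -0.2 -2.7] T [-0.03 -0.02 -0.01] op 0.0219 t 20.5
```

View pics/p6.png

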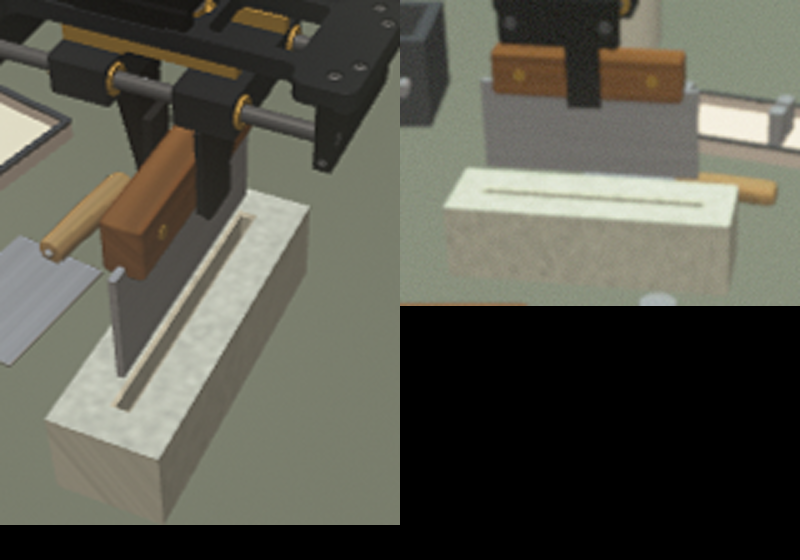

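```bash
cat >> h.py <<'E'
def cast(c,u,v,z):
    T=np.linalg.inv(c["world_to_cam"]); r=T[:3,:3]@np.array([(u-c["cx"])/c["f"],(v-c["cy"])/c["f"],1]); return T[:3,3]+r*(z-T[2,3])/r[2]
E
python3 - <<'E'
from h import *
s=dict(np.load("scene0.npz"));d=dict(np.load("side0.npz"))
R=np.radians(4.6);c0=np.array([.5892,-.0043]);X=np.array([np.cos(R),np.sin(R)]);Y=np.array([-X[1],X[0]])
def f(n,c,u,v,z):
    q=cast(c,u,v,z)[:2]-c0; print(n,"along %.1f across %.1f"%(q@X*1e3,q@Y*1e3))
S=lambda a,b:(a/2.5+210,b/2.5+130); D=lambda a,b:((a-400)/2.353+210,b/2.353+140)
f("scene blade low +end",s,*S(122,375),.074); f("scene slot +end",s,*S(124,408),.055); f("scene slot -end",s,*S(249,217),.055)
f("side blade top +end",d,*D(483,80),.140); f("side blade top -end",d,*D(697,92),.140)
f("side slot +end",d,*D(485,190),.055); f("side slot -end",d,*D(704,205),.055)
E
```

```text
scene blade low +end along 73.8 across -0.4
scene slot +end along 78.5 across 1.6
scene slot -end along -76.4 across 1.8
side blade top +end along 72.9 across 2.0
side blade top -end along -74.3 across 2.2
side slot +end along 77.1 across 1.6
side slot -end along -79.9 across 2.1
```

Call:
servo_tool(
  plan=[
    [0, [0.025, 0.012, 0], 0],
    [0, [0, 0, 0.1], 0],
    [0, [0, 0, 0.1], 0],
    [0, [0, 0, 0.1], 0],
    [0, [0, 0, 0.08], 0],
    [0, [0, 0, 0.08], 0],
    [0, [0, 0, 0.04], 0],
    [0, [0, 0, 0], 0],
  ],
)

```text
time_s: 21.6
tool_pos: [0.5891, -0.0033, 0.1059]
ee_rot: [-0.0, 0.678, 0.735, -0.0]
force: [0.1, -0.3, -1.9]
opening: 0.0217
```

```bash
python3 -c "
from h import *
goto(.5892,-.0043,.069,4.6)"
```

```text
pos [ 0.5891 -0.0033  0.1059] yaw 4.6 tilt 0.02 turn -0.0 shift [-0.02  -0.     0.738] F [ 0.1 -0.3 -1.9] T [ 0.06 -0.02  0.02] op 0.0217 t 21.6
```

Call:
servo_tool(
  plan=[
    [0, [0, 0, 0.1], 0],
    [0, [0, 0, 0.1], 0],
    [0, [0, 0, 0.12], 0],
    [0, [0, 0, 0.12], 0],
    [0, [0, 0, 0.12], 0],
    [0, [0, 0, 0.1], 0],
    [0, [0, 0, 0.05], 0],
    [0, [0, 0, 0], 0],
  ],
)

```text
time_s: 22.6
tool_pos: [0.589, -0.0034, 0.0703]
ee_rot: [-0.0, 0.678, 0.735, -0.0]
force: [-0.5, -0.3, -3.7]
opening: 0.0219
```

```bash
python3 -c "
from h import *
goto(.5892,-.0043,.069,4.6)"
```

```text
pos [ 0.589  -0.0034  0.0703] yaw 4.59 tilt 0.03 turn -0.001 shift [-0.019  0.002  0.026] F [-0.5 -0.3 -3.7] T [-0.24 -0.   -0.01] op 0.0219 t 22.6
```

Call:
servo_tool(
  plan=[
    [0, [0, 0, 0.015], 0],
    [0, [0, 0, 0.015], 0],
    [0, [0, 0, 0.015], 0],
    [0, [0, 0, 0.01], 0],
    [0, [0, 0, 0], 0],
    [0, [0, 0, 0], 0],
    [0, [0, 0, 0], 0],
    [0, [0, 0, 0], 0],
  ],
)

```text
time_s: 23.6
tool_pos: [0.5895, -0.0034, 0.069]
ee_rot: [0.0, 0.678, 0.735, 0.0]
force: [-1.8, -0.3, 6.2]
opening: 0.0215
```

```bash
python3 -c "
from h import *
goto(.5892,-.0043,.069,4.6)"
```

```text
pos [ 0.5895 -0.0034  0.069 ] yaw 4.62 tilt 0.06 turn 0.004 shift [-0.018 -0.008 -0.   ] F [-1.8 -0.3  6.2] T [-0.3   0.7  -0.06] op 0.0215 t 23.6
```

Floor contact with 6 N at the expected height. Release, retreat and check.

Call:
servo_tool(
  plan=[
    [0.45, [0, 0, 0], 0],
    [0.45, [0, 0, 0], 0],
    [0.45, [0, 0, 0], 0],
    [0.45, [0, 0, 0], 0],
    [1, [0, 0, 0], 0],
    [1, [0, 0, 0], 0],
    [1, [0, 0, 0], 0],
    [1, [0, 0, 0], 0],
  ],
)

```text
time_s: 24.6
tool_pos: [0.5892, -0.0033, 0.0678]
ee_rot: [0.0, 0.678, 0.735, -0.0]
force: [-0.8, 0.5, -0.4]
opening: 0.0713
```

Call:
servo_tool(
  plan=[
    [1, [0, 0, -0.3], 0],
    [1, [0, 0, -0.6], 0],
    [1, [0, 0, -0.7], 0],
    [1, [0, 0, -0.8], 0],
    [1, [0, -0.8, 0], 0],
    [1, [0, -0.8, 0], 0],
    [1, [0, -0.8, 0], 0],
    [1, [0, 0, 0], 0],
  ],
)

```text
time_s: 25.6
tool_pos: [0.4674, -0.0133, 0.1893]
ee_rot: [0.0, 0.678, 0.735, 0.001]
force: [0.3, -0.5, 0.4]
opening: 0.0872
```

```bash
python3 - <<'E'
from h import *
print(observe()["tool_pos"],observe()["force"])
for n,L,b in(("scene",(225,150,345,290),(415,200,495,420)),("side",(220,170,365,225),(180,240,310,330))):
    c=cam(n); cv2.imwrite(f"pics/{n}7.png",c["image"]); W=pts(c); br=brown(c)
    for k,q in(("long",L),("short",b)):
        m=sel(W,q,.07,.13,br); zt=np.percentile(W[m][:,2],97); rect(W[sel(W,q,zt-.006,zt+.006,br)],n+k+" top %.4f"%zt)
    if n=="scene":
        rect(W[sel(W,(370,235,412,285),.01,.1)],"weight"); rect(W[sel(W,(175,195,268,275),.002,.03)],"spat")
E
```

```text
[ 0.46735345 -0.01329845  0.1892568 ] [ 0.33500529 -0.5298105   0.42913742]
scenelong top 0.1038 n 1231 c [591.1  -2.6] yaw 4.08 size [129.2  22.9] z 102.5
sceneshort top 0.1040 n 1294 c [605.4 232.3] yaw 12.51 size [90.1 20.9] z 102.6
weight n 784 c [515.4 125.5] yaw -71.65 size [35.4 32. ] z 35.0
spat n 1988 c [ 556. -126.] yaw -2.23 size [161.1  65.8] z 3.3
sidelong top 0.1046 n 586 c [588.9  -0.9] yaw 6.03 size [127.6  24.6] z 103.1
sideshort top 0.1046 n 749 c [604.5 235. ] yaw 13.78 size [88.6 24.3] z 103.2
```

View pics/scene7.png

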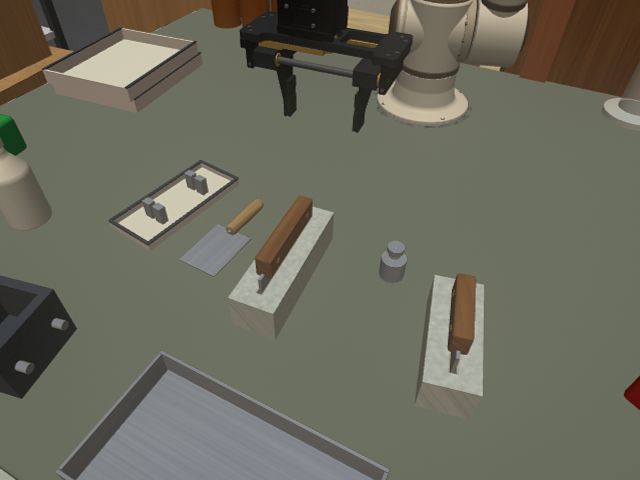

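Both scrapers are home, the long one at (285,235) and the short one at (462,313). Both grip tops are at 0.104 m, the other two objects haven't moved, and the arm is clear. I hand in.

```bash
python3 -c "
from cell import *
print(hand_in())"
```

```text
the job is handed in; nothing more can be done
None
```

Both scrapers are put away, and I handed the job in at about 26 s of the 72 s allowed. I moved the short scraper from the long block to the short slot, then took the long scraper from the drip tray to the long slot.

**Seating:** in the last pictures both grip tops are at 0.104 m, where a seated scraper's should be (0.103 m). Each scraper met the slot floor at the expected height, with only 5–6 N.

**Position:** both scrapers sit within about 4 mm of their slot middles and within about 1.5° of the slot directions.

**Other objects:** the weight and the spatula are within 1 mm of where they started, and the arm is clear of everything.

**Disagreements:** the two cameras differ by 2–3 mm in position and 1–2° in direction. I did not measure each scraper's tilt directly; the slot fit allows at most about 5°, and the limit is about 6.9°. No check failed.

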